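# Slide the lone spray can into the empty lane of the divider rack

## Robot

A 6-joint arm with a two-finger parallel gripper is mounted at the origin on the work surface. World frame = base frame: x ahead of the robot, y to its left, z up, the work surface at z = 0. Lengths are in m, angles in rad, forces in N, time in s.
With the tool pointing down it reaches from about 0.225 to 0.875 m from the base axis. Payload 3.4 kg.
Tool frame: the origin (TCP) lies at the very end of the fingers, on their centre line; the grasp point (between the pads) lies 19 mm behind it; x points along the fingers, y is the direction in which the jaws open and shut, and the axes are right-handed (so a half turn about x gives the same grasp; the last joint's range is limited). The gripper opens to 85 mm and grips with 20 to 120 N. Pads are 22 mm wide; open, the fingers measure 114 mm over their backs; the gripper's body (76 mm by 85 mm) begins 54 mm behind the grasp point. The pads swing forward as they close: fully open they stand 13 mm farther back than shut.
Start: joints at [-1.454, 0.276, 1.505, -0, 1.361, -0.121], TCP at [0.135, -0.559, 0.231] pointing down, gripper open.
Joint ranges: [-2.89, 2.89], [-0.75, 2.08], [0.22, 2.7], [-1.18, 4.32], [0.11, 2.71], [-2.7, 2.7]. Speed limits (rad/s): [2.57, 2.57, 3.14, 3.14, 3.14, 3.14].

## Interface

Orientations are given as a unit quaternion [w, x, y, z].
In Python, from rig import manip gives the robot as it stands. The module is installed in compiled form; this text tells all that it offers.
- The arm moves only by the tool play_rows, never from a script. Its argument "plan" is a list that holds one entry, the list of rows, each a list of 5 numbers: the closure, from 0 (fully open) to 1 (shut), then the shift along the tool's x, y, z in m, then the turn about the tool's x in degrees. A call has 1 to 12 rows; each row is the pose to reach, as a shift and turn from the pose measured when the call began, along the tool's axes at that moment; what a row does not reach only later rows make up. A row lasts 1/10 s, in which the tool goes at most 50 mm and 8.59 degrees, less where a joint would pass 70% of its speed; a pose out of reach is approached as far as the arm can. A call with a gripper value outside its range is refused whole. The fingers move at their own pace and stop on an object; "grip_force" is the grip in N (left out, the last holds). Time passes only in rows, so rows that repeat a pose let the fingers close. It gives the time, the measured TCP pose, the force and the opening at its end, in the units of the state.
- manip.get_state(): the state, without advancing time (a new reading comes with each control period).
- manip.get_image(name): name is "scene" or "top" or "wrist"; returns (picture, depth): 384x512x3 uint8, red, green, blue; 384x512 float32, m along the optical axis (not along the pixel's ray), 0 where there is no reading.
- manip.camera_params(name): a dict with "intrinsics" (3x3 intrinsics, pixels), "R" (3x3) and "t" (3): a world point X has camera coordinates R X + t; the wrist camera has in their place "mount" (4x4, takes a point from camera to tool coordinates, whose origin is the TCP and whose axes are the tool frame's). Camera axes: x right, y down, z forward; pixel columns grow to the right and rows downward; lengths in m; the calibration is good to about 2 mm. A picture is of the moment at which its call begins: read the wrist's pose just before it. camera_params takes no time and is no camera call.
- manip.sign_off(): hands the job in, once; it reports no verdict.
The state is a dict: "clock": time; "qpos": joint angles; "qd": joint speeds; "effort": joint torques, N m; "position": TCP position; "ee_rot": TCP orientation; "contact_force": force on the tool from outside, world axes, zero at the start; "moment": the same for the moment, N m; "width": finger opening in m.
Only numpy, scipy, OpenCV 4.12 (cv2) and the standard library are available. Lean on these libraries where they do the work, as an engineer would, in place of code of your own. Each camera call takes 0.05 s, during which the arm holds its last target.

## Task

Restock the divider rack: slide the tall spray can that stands alone on the bench to its left into the rack's empty lane, so that it stands over the paper place mark, in line with the two cans already there. Push it gently and low on its body, so that it stays upright and on the bench all the way; do not squeeze, lift or tip it, and leave everything else where it stands.

Things in the scene. Friction and masses are not known exactly. Their poses are not given: they have to be found in the camera images.
- spray_can: the can to slide: round, upright; straight aluminium body 60 mm across and 160 mm tall, shoulder, 40 mm wide black cap, 210 mm tall in all, about 0.4 kg, centre of mass 85 mm up. Origin: centre of its underside, z up. Pushed in its lowest 25 mm it slides; pushed higher it may tip. A gripper held straight down would meet its upper body before its foot, so lean the hand back from it.
- rack: grey steel, fixed to the bench, no floor: 3 lanes open to its -x side, which faces the robot's left (within 12 degrees). Origin: on the bench, middle lane's home point; x into the lanes, y across. Home points at x 0, y -90, 0, +90 mm. Dividers 6 mm thick, 34 mm tall at y +-45, +-135, from x -21 to +44; back rail's near face at x +43. A can at home spans x -30 to +30, so its near side stands out of the lane.
- place_mark: blank square of white paper, 36 x 36 mm, stuck flat to the bench (no thickness to feel) in the one empty lane. Origin: its centre, at the lane's home point, where the spray can's centre must come; its axes are parallel to the rack's, x into the lane, y across it.
- stock_can_1: identical to spray_can; stands in one of the rack's three lanes on the lane's home point (within 4 mm). Origin: centre of its underside. Leave it where it stands.
- stock_can_2: identical to spray_can; stands in one of the rack's three lanes on the lane's home point (within 4 mm). Origin: centre of its underside. Leave it where it stands.
- tape_roll: roll of brown packing tape lying flat, 100 mm across, 48 mm high, off to the left of the work; leave alone. Origin: centre of its underside.
- polish_tin: flat metal tin, 72 mm across, 28 mm high, at the right, behind the rack; leave alone. Origin: centre of its underside.
- shoe_brush: brush lying on the bench off to the right; leave alone. Origin: on its underside, near its middle.
- cream_jar: small jar, 56 mm across, 60 mm high, at the far left of the work; leave alone. Origin: centre of its underside.
- pen_mug: white mug, 76 mm across, 90 mm high, at the right, behind the rack; leave alone. Origin: centre of its underside.
- marker: black marker pen lying on the bench at the left, near the robot, 125 mm long, 16 mm thick; leave alone. Origin: on the bench below its middle.

How it is judged:
At the end, for the whole second after the job is handed in: The spray can stands upright and still on the bench in the empty lane, its centre within about 14 mm (along the lane) and 16 mm (across it) of the place mark's centre; both stock cans still stand within 12 mm of where they were, and so do all the bystanders (x of spray_can in the frame of place_mark between -0.014 and 0.016 m and y of spray_can in the frame of place_mark between -0.016 and 0.016 m and angle between each of spray_can, stock_can_1, stock_can_2's own z axis and vertical below 0.05 rad and height (world z) of spray_can below 0.005 m and linear speed of spray_can below 0.01 m/s and distance of each of stock_can_1, stock_can_2, tape_roll, polish_tin, shoe_brush, cream_jar, pen_mug, marker from where it was at the start of the episode below 0.012 m); the robot touches nothing.
It fails at once if the spray can tips by more than about 11 degrees (angle between spray_can's own z axis and vertical above 0.2 rad).
It fails at once if the spray can is lifted off the bench (height (world z) of spray_can above 0.012 m).
It fails at once if the fingers squeeze or shove the spray can with more than 30 N (contact force between the fingers and spray_can above 30 N).
It fails at once if a stock can is knocked or moved (distance of any of stock_can_1, stock_can_2 from where it was at the start of the episode above 0.015 m or angle between any of stock_can_1, stock_can_2's own z axis and vertical above 0.15 rad).
It fails at once if a bystander is disturbed (distance of any of tape_roll, polish_tin, shoe_brush, cream_jar, pen_mug, marker from where it was at the start of the episode above 0.02 m).
It also fails if it takes over 58 s, if anything falls off the work surface, if the arm or the gripper's body presses on something with over 40 N, if the wrist force passes 120 N, or if a joint passes its speed limit or range.

## Working session

There is one attempt and no reset: what is moved stays moved. The work goes in short steps, Python scripts to look and compute and a tool call to move; the robot and the scene stay as the last step left them, time stands still between calls to the robot, and variables do not carry over. Pictures are saved under pics/ and viewed, and the job is handed in when it is done.

Besides the shell and the picture viewer there is one more tool, called after "Request:" as name(argument=value, ...) on one line, values as JSON. play_rows: Moves the arm, as the interface text tells. Its arguments: {"type":"object","properties":{"plan":{"type":"array","items":{"type":"array","items":{"type":"array","items":{"type":"number"}}}},"grip_force":{"type":"number"}},"required":["plan"]}

```bash
mkdir -p pics; cat > h.py <<'E'
import numpy as np,cv2
from rig import manip
def shot(n,f):
    im,d=manip.get_image(n); cv2.imwrite('pics/'+f+'.png',im[:,:,::-1]); np.savez('pics/'+f+'.npz',im=im,d=d); return im,d
def pts(n,d):
    p=manip.camera_params(n);K=np.array(p['intrinsics']);R=np.array(p['R']);t=np.array(p['t'])
    v,u=np.mgrid[:d.shape[0],:d.shape[1]]
    c=np.stack([(u-K[0,2])/K[0,0]*d,(v-K[1,2])/K[1,1]*d,d],-1)
    return (c-t)@R
E
python3 - <<'E'
from h import *
print(manip.get_state())
for n in ['scene','top']:
    shot(n,n+'0'); print(manip.camera_params(n))
E
```

```text
{'clock': 0.0, 'qpos': array([-1.45400874e+00,  2.76604182e-01,  1.50615831e+00, -5.00512775e-06,
        1.36065850e+00, -1.20997560e-01]), 'qd': array([ 9.84284617e-06,  7.00930721e-04,  6.81667344e-05,  5.24885226e-04,
       -2.34666546e-03,  1.75636044e-03]), 'effort': array([-1.64441994e-03, -4.16782129e+01, -2.45812869e+01, -4.80536855e-04,
        1.12037198e-02, -4.95956471e-06]), 'position': array([ 0.13537429, -0.55829593,  0.23042442]), 'ee_rot': array([-0.08322574, -0.70211432, -0.08451858,  0.70211506]), 'contact_force': array([-1.40667891, -0.57592213, -0.08632737]), 'moment': array([0.04019968, 0.02824416, 0.02457834]), 'width': 0.08567667762813992}
{'intrinsics': array([[428.27087423,   0.        , 249.61667851],
       [  0.        , 428.27087423, 200.09038364],
       [  0.        ,   0.        ,   1.        ]]), 'R': array([[-0.73628904,  0.67666608,  0.00120951],
       [ 0.42634261,  0.46529542, -0.77571397],
       [-0.52546211, -0.57063403, -0.6310835 ]]), 't': array([ 0.36778168, -0.2067453 ,  1.61648506])}
{'intrinsics': array([[487.257077  ,   0.        , 254.12281795],
       [  0.        , 487.257077  , 194.8214475 ],
       [  0.        ,   0.        ,   1.        ]]), 'R': array([[ 0.00911433, -0.99980672,  0.01741967],
       [-0.98843363, -0.01164513, -0.1512063 ],
       [ 0.15137993, -0.01584004, -0.98834873]]), 't': array([0.0122639 , 0.53066778, 1.26772932])}
```

View pics/scene0.png

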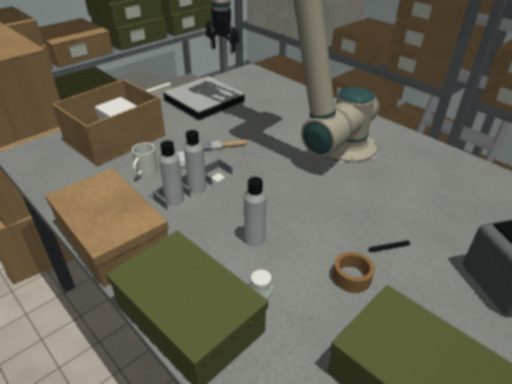

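View pics/top0.png

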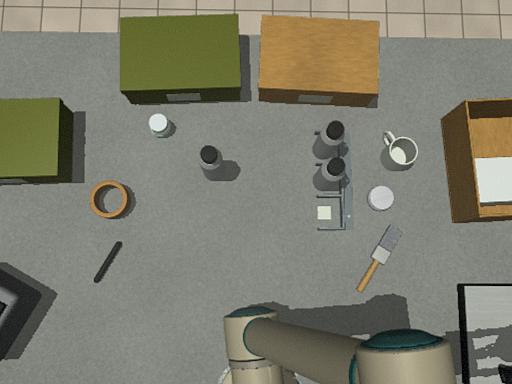

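The scene view shows the lone can at about (255,212). In the top view its cap is at (209,155), the stock caps are at (335,130) and (334,168), and the white mark is at (324,213), in the lane nearest the robot. The rack opens to +y, which is left in the picture. The cream jar is at (160,125).

```bash
cat >> h.py <<'E'
def ray(n,uv,z):
    p=manip.camera_params(n);K=np.array(p['intrinsics']);R=np.array(p['R']);t=np.array(p['t'])
    uv=np.atleast_2d(uv); c=np.c_[(uv[:,0]-K[0,2])/K[0,0],(uv[:,1]-K[1,2])/K[1,1],np.ones(len(uv))]
    w=c@R; o=-R.T@t
    return o+w*((z-o[2])/w[:,2])[:,None]
def cans(n,d,zlo=.19):
    P=pts(n,d); m=((P[...,2]>zlo)&(P[...,2]<.225)&(P[...,0]>.3)&(d>0)).astype(np.uint8)
    k,l,s,c=cv2.connectedComponentsWithStats(m)
    for i in range(1,k):
        if 25<s[i,4]<2000: 
            top=(l==i)&(P[...,2]>.203)
            Q=P[top]; print(n,'cap',c[i].round(1),s[i,4],Q.mean(0).round(4),(Q.max(0)+Q.min(0))[:2].round(4)/2)
E
python3 - <<'E'
from h import *
for n in ['top','scene']:
    z=np.load(f'pics/{n}0.npz');im,d=z['im'],z['d'];cans(n,d)
    P=pts(n,d)
    mn=im.min(2).astype(int); mx=im.max(2).astype(int)
    m=((mn>170)&(abs(P[...,2])<.012)).astype(np.uint8)
    k,l,s,c=cv2.connectedComponentsWithStats(m)
    for i in range(1,k):
        if s[i,4]>20:
            cn,_=cv2.findContours((l==i).astype(np.uint8),0,2)
            r=cv2.minAreaRect(cn[0]); w=ray(n,cv2.boxPoints(r),0)
            print(n,'white',c[i],s[i,4],ray(n,c[i],0).round(4),r,w.round(3)[:,:2].tolist())
    for h,(a,b) in {'low':(.02,.042)}.items():
        Q=P[(P[...,2]>.028)&(P[...,2]<.042)&(P[...,0]>.3)&(P[...,0]<.72)&(P[...,1]<-.05)&(P[...,1]>-.3)]
        if n=='top': np.save('rk.npy',Q)
        print(len(Q),Q.min(0),Q.max(0))
z=np.load('pics/top0.npz');im,d=z['im'],z['d']
cv2.imwrite('pics/crop.png',cv2.resize(im[110:240,290:420,::-1],None,fx=4.5,fy=4.5,interpolation=cv2.INTER_CUBIC))
E
```

```text
top cap [335.3 128.8] 245 [ 0.6682 -0.1735  0.2097] [ 0.66915 -0.17375]
top cap [208.8 153.4] 239 [0.6035 0.1289 0.2099] [0.6041  0.12815]
top cap [336.2 165.3] 243 [ 0.5785 -0.1737  0.2098] [ 0.5785 -0.1737]
top white [398.55063291 154.53164557] 158 [[ 0.6563 -0.3889  0.    ]] ((399.25006103515625, 154.75003051757812), (16.970561981201172, 10.60660171508789), 45.0) [[0.662, -0.363], [0.684, -0.385], [0.65, -0.418], [0.628, -0.396]]
top white [323.94011976 212.05988024] 167 [[ 0.4908 -0.176   0.    ]] ((324.0, 212.0), (12.0, 12.0), 90.0) [[0.507, -0.16], [0.508, -0.193], [0.475, -0.193], [0.474, -0.159]]
351 [ 0.44144681 -0.29992692  0.02805698] [ 0.71833487 -0.14465238  0.04197425]
scene cap [15.5 18.6] 590 [ 0.5592 -1.6754  0.2145] [ 0.5668 -1.7177]
scene cap [23.2 65.2] 450 [ 0.7525 -1.0387  0.2142] [ 0.7494 -1.0406]
scene cap [191.7 135.3] 137 [ 0.5802 -0.1693  0.2072] [ 0.5789 -0.1713]
scene cap [166.4 146.2] 140 [ 0.67   -0.1685  0.2073] [ 0.6675 -0.1692]
scene cap [254.5 183.5] 192 [0.6051 0.1335 0.2076] [0.6042 0.1324]
scene white [217.75862069 176.79310345] 58 [[ 0.4878 -0.1732  0.    ]] ((217.7692108154297, 176.65382385253906), (6.933752536773682, 9.429903984069824), 56.30992889404297) [[0.501, -0.188], [0.462, -0.194], [0.474, -0.159], [0.512, -0.154]]
293 [ 0.43998895 -0.29779115  0.02803679] [ 0.71927899 -0.13966919  0.04190118]
```

View pics/crop.png

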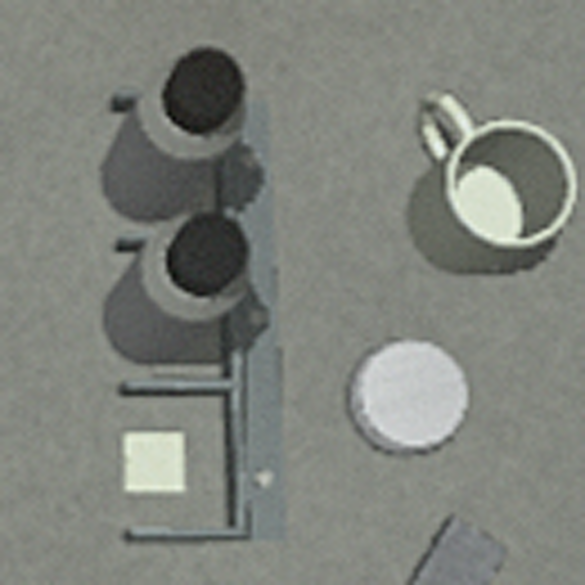

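```bash
python3 - <<'E'
from h import *
print(manip.camera_params('wrist'))
im,d=shot('wrist','w0')
a=np.load('pics/scene0.npz')['im'][0:90,170:290,::-1]
cv2.imwrite('pics/grip.png',cv2.resize(a,None,fx=6,fy=6,interpolation=cv2.INTER_CUBIC))
Q=np.load('rk.npy'); Q=Q[(Q[:,1]>-.26)]
# divider tops
for lo,hi in [(.425,.465),(.515,.555)]:
    q=Q[(Q[:,0]>lo)&(Q[:,0]<hi)&(Q[:,1]>-.208)&(abs(Q[:,2]-.034)<.004)]
    print(len(q),np.polyfit(q[:,1],q[:,0],1) if len(q)>5 else q, q[:,0].mean(), q[:,1].min(),q[:,1].max())
z=np.load('pics/top0.npz');P=pts('top',z['d'])
for v in range(196,236,1): print(v,[f"{P[v,u,2]*1000:.0f}" for u in range(312,356,2)])
E
```

```text
{'intrinsics': array([[338.53496142,   0.        , 253.24399194],
       [  0.        , 338.53496142, 186.37892361],
       [  0.        ,   0.        ,   1.        ]]), 'mount': array([[ 1.34233420e-03, -2.70055309e-01,  9.62843875e-01,
        -1.42186392e-01],
       [ 9.99998820e-01, -3.56362775e-04, -1.49408467e-03,
         6.44334534e-04],
       [ 7.46607213e-04,  9.62844745e-01,  2.70054512e-01,
        -6.81191835e-02],
       [ 0.00000000e+00,  0.00000000e+00,  0.00000000e+00,
         1.00000000e+00]])}
33 [-0.01891644  0.44170986] 0.4451329780121465 -0.20557577060066148 -0.15669277368001377
39 [0.03650161 0.54229464] 0.5357699494032756 -0.2066678746131386 -0.15448747875078933
196 ['3', '-2', '2', '27', '27', '22', '23', '21', '24', '28', '23', '26', '23', '23', '17', '38', '3', '4', '8', '1', '9', '-2']
197 ['-1', '-2', '-1', '6', '8', '7', '3', '5', '9', '8', '2', '5', '2', '4', '14', '35', '-0', '5', '6', '6', '0', '-4']
198 ['-2', '-2', '-2', '1', '-1', '-0', '-5', '-2', '1', '4', '1', '2', '-4', '-2', '12', '34', '2', '6', '9', '0', '5', '4']
199 ['-2', '2', '-1', '1
[... 3916 characters left out ...]
', '0', '1', '-1', '0', '-2', '1', '-3', '1', '-4', '1', '-0', '1', '-3']
231 ['2', '-4', '-1', '-3', '-1', '2', '-1', '-4', '3', '-1', '0', '2', '6', '0', '3', '-2', '-0', '3', '-2', '1', '-3', '1']
232 ['2', '-1', '-6', '2', '-4', '1', '3', '1', '-0', '4', '-5', '-2', '2', '2', '-3', '-3', '-2', '-0', '-5', '-5', '-4', '-2']
233 ['4', '4', '1', '3', '3', '-0', '1', '2', '1', '8', '8', '3', '2', '2', '-3', '0', '-1', '-1', '-1', '0', '3', '-3']
234 ['3', '5', '1', '1', '-4', '-2', '3', '-2', '2', '5', '-3', '3', '2', '-1', '-0', '0', '-4', '-1', '1', '0', '-0', '0']
235 ['2', '4', '-4', '-7', '1', '-1', '-2', '8', '1', '-3', '-2', '1', '-1', '-2', '5', '-1', '3', '-1', '1', '-7', '0', '-4']
```

View pics/grip.png

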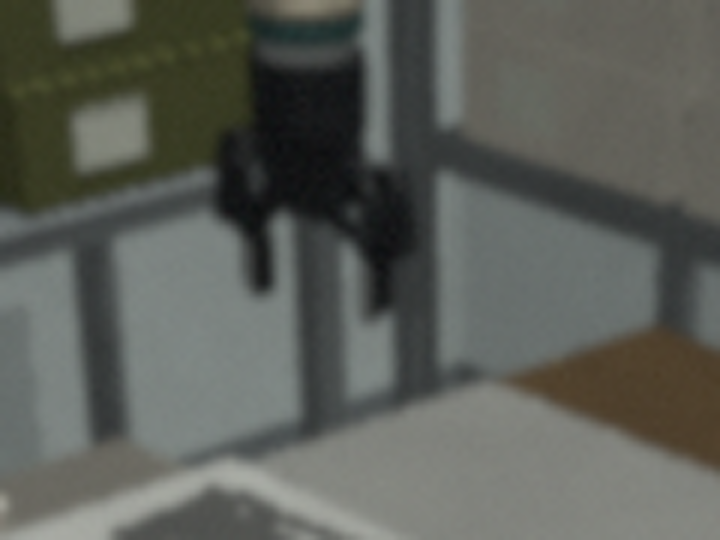

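View pics/w0.png

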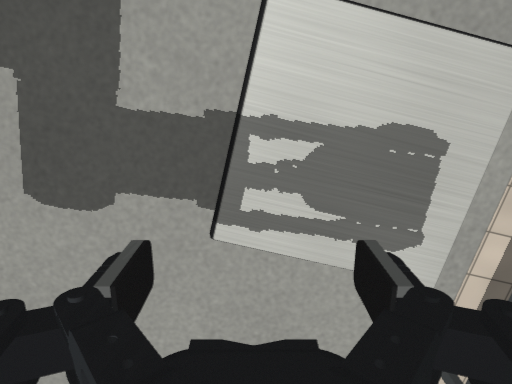

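```bash
python3 - <<'E'
from h import *
for n in ['scene','top']:
    z=np.load(f'pics/{n}0.npz');P=pts(n,z['d']).reshape(-1,3);P=P[z['d'].ravel()>0]
    m=(P[:,1]<-.45)&(P[:,0]<.5)&(P[:,0]>-.5)&(P[:,2]>.1)&(P[:,2]<.6)
    Q=P[m];
    for y in np.arange(-1.8,-.45,.15):
        q=Q[(Q[:,1]>y)&(Q[:,1]<y+.15)]
        if len(q): print(n,round(y,2),len(q),q.min(0).round(2),q.max(0).round(2))
E
```

```text
scene -1.8 249 [-0.29 -1.8   0.1 ] [ 0.5  -1.65  0.22]
scene -1.65 1655 [-0.5  -1.65  0.1 ] [ 0.5  -1.54  0.23]
scene -0.9 76 [ 0.48 -0.77  0.1 ] [ 0.5  -0.75  0.16]
scene -0.75 416 [ 0.13 -0.75  0.1 ] [ 0.49 -0.6   0.35]
scene -0.6 1120 [ 0.1 -0.6  0.1] [ 0.5  -0.48  0.44]
top -0.75 31 [ 0.47 -0.63  0.1 ] [ 0.48 -0.6   0.16]
top -0.6 523 [ 0.11 -0.6   0.1 ] [ 0.5  -0.48  0.33]
```

Request:
play_rows(plan=[[[0.6,-0.05,0,0.03,-8.5],[0.6,-0.07,0,0.06,-17],[0.6,-0.07,0,0.09,-25.5],[0.6,-0.07,0,0.12,-34],[0.6,-0.07,0,0.13,-42.5],[0.6,-0.07,0,0.13,-51],[0.6,-0.07,0,0.13,-59.5],[0.6,-0.07,0,0.13,-68],[0.6,-0.07,0,0.13,-76],[0.6,-0.07,0,0.13,-76],[0.6,-0.07,0,0.13,-76]]])

```text
clock: 1.25
position: [0.0091, -0.5891, 0.3004]
ee_rot: [0.497, 0.503, 0.498, -0.502]
contact_force: [0.1, -0.3, 0.3]
width: 0.0343
```

Request:
play_rows(plan=[[[0.6,0,0,0.05,0],[0.6,0,0,0.1,0],[0.6,0,0,0.15,0],[0.6,0,0,0.2,0],[0.6,0,0,0.25,0],[0.6,0,0,0.3,0],[0.6,0,0,0.35,0],[0.6,0,0,0.4,0],[0.6,0,0,0.45,0],[0.6,0,0,0.5,0]]])

```text
clock: 2.25
position: [0.0045, -0.9387, 0.2522]
ee_rot: [-0.508, -0.492, -0.487, 0.513]
contact_force: [0.4, -0.2, 1.2]
width: 0.034
```

```bash
cat >> h.py <<'E'
from scipy.spatial.transform import Rotation as Ro
def st():
    s=manip.get_state();R=Ro.from_quat(np.roll(s['ee_rot'],-1)).as_matrix()
    print('t',round(s['clock'],2),'p',s['position'].round(4),'q',s['qpos'].round(3),'F',s['contact_force'].round(1),'w',round(s['width'],4));print(R.round(3)); return s,R
E
python3 -c "
from h import *
st()"
```

```text
t 2.25 p [ 0.0045 -0.9387  0.2522] q [-1.641  0.945  0.22   0.003  1.935 -1.629] F [ 0.4 -0.2  1.2] w 0.034
[[-0.     1.    -0.011]
 [-0.041 -0.011 -0.999]
 [-0.999  0.     0.041]]
```

Request:
play_rows(plan=[[[0.6,-0.2,0,0.3,0],[0.6,-0.4,0,0.6,0],[0.6,-0.4,0,0.6,0],[0.6,-0.4,0,0.6,0]]])

```text
clock: 2.65
position: [0.0024, -0.9402, 0.2829]
ee_rot: [-0.519, -0.48, -0.474, 0.524]
contact_force: [0.3, -0.3, 0.1]
width: 0.0339
```

```bash
python3 -c "
from h import *
st()"
```

```text
t 2.65 p [ 0.0024 -0.9402  0.2829] q [-1.645  0.912  0.22   0.007  1.92  -1.631] F [ 0.3 -0.3  0.1] w 0.0339
[[-0.     1.    -0.011]
 [-0.089 -0.011 -0.996]
 [-0.996  0.001  0.089]]
```

Request:
play_rows(plan=[[[0.6,-0.1,0,0.4,0],[0.6,-0.2,0,0.8,0],[0.6,-0.2,0,0.8,0],[0.6,-0.2,0,0.8,0],[0.6,-0.2,0,0.8,0],[0.6,-0.2,0,0.8,0],[0.6,-0.2,0,0.8,0],[0.6,-0.2,0,0.8,0]]])

```text
clock: 3.45
position: [-0.0011, -0.9787, 0.2433]
ee_rot: [-0.53, -0.468, -0.462, 0.535]
contact_force: [-0.3, 0.3, -0.9]
width: 0.0344
```

```bash
python3 -c "
from h import *
st()"
```

```text
t 3.45 p [-0.0011 -0.9787  0.2433] q [-1.647  0.957  0.221  0.01   1.828 -1.633] F [-0.3  0.3 -0.9] w 0.0344
[[-0.     1.    -0.011]
 [-0.135 -0.011 -0.991]
 [-0.991  0.001  0.135]]
```

Request:
play_rows(plan=[[[0.6,-0.1,0,0.4,0],[0.6,-0.2,0,0.8,0]]])

```text
clock: 3.65
position: [-0.0019, -0.9965, 0.2432]
ee_rot: [-0.541, -0.456, -0.45, 0.546]
contact_force: [0.5, -0.1, 0.4]
width: 0.0342
```

Request:
play_rows(plan=[[[0.6,-0.1,0,0.4,0],[0.6,-0.2,0,0.8,0]]])

```text
clock: 3.85
position: [-0.0028, -1.0126, 0.2468]
ee_rot: [-0.551, -0.443, -0.438, 0.556]
contact_force: [1.2, 0.0, -0.5]
width: 0.0341
```

```bash
python3 -c "
from h import *
st()"
```

```text
t 3.85 p [-0.0028 -1.0126  0.2468] q [-1.648  0.96   0.221  0.017  1.735 -1.633] F [ 1.2  0.  -0.5] w 0.0341
[[-0.001  1.    -0.011]
 [-0.224 -0.01  -0.975]
 [-0.975  0.002  0.224]]
```

Request:
play_rows(plan=[[[0.6,-0.1,0,0.4,0],[0.6,-0.2,0,0.8,0]]])

```text
clock: 4.05
position: [-0.0035, -1.0269, 0.2544]
ee_rot: [-0.561, -0.431, -0.425, 0.566]
contact_force: [0.2, -0.2, 0.8]
width: 0.0347
```

Request:
play_rows(plan=[[[0.6,-0.1,0,0.4,0],[0.6,-0.2,0,0.8,0]]])

```text
clock: 4.25
position: [-0.0042, -1.0396, 0.2657]
ee_rot: [-0.57, -0.418, -0.412, 0.575]
contact_force: [-0.3, -0.5, 0.3]
width: 0.034
```

Request:
play_rows(plan=[[[0.6,-0.1,0,0.4,0],[0.6,-0.2,0,0.8,0]]])

```text
clock: 4.45
position: [-0.0049, -1.0505, 0.2802]
ee_rot: [-0.58, -0.404, -0.399, 0.584]
contact_force: [0.0, 0.8, 0.2]
width: 0.0343
```

Request:
play_rows(plan=[[[0.6,-0.1,0,0.4,0],[0.6,-0.2,0,0.8,0]]])

```text
clock: 4.65
position: [-0.0054, -1.0602, 0.2983]
ee_rot: [-0.589, -0.391, -0.385, 0.594]
contact_force: [-0.2, 0.3, 0.3]
width: 0.0342
```

```bash
python3 -c "
from h import *
st()"
```

```text
t 4.65 p [-0.0054 -1.0602  0.2983] q [-1.652  0.927  0.221  0.031  1.585 -1.635] F [-0.2  0.3  0.3] w 0.0342
[[-0.002  1.    -0.01 ]
 [-0.398 -0.01  -0.917]
 [-0.917  0.003  0.398]]
```

Request:
play_rows(plan=[[[0.6,-0.1,0,0.4,0],[0.6,-0.2,0,0.8,0]]])

```text
clock: 4.85
position: [-0.006, -1.0683, 0.3196]
ee_rot: [-0.598, -0.376, -0.371, 0.603]
contact_force: [0.4, 0.0, 0.4]
width: 0.0341
```

Request:
play_rows(plan=[[[0.6,-0.1,0,0.4,0],[0.6,-0.2,0,0.8,0]]])

```text
clock: 5.05
position: [-0.0065, -1.0746, 0.3436]
ee_rot: [-0.607, -0.362, -0.356, 0.612]
contact_force: [-0.2, 0.2, -0.2]
width: 0.0343
```

Request:
play_rows(plan=[[[0.6,-0.1,0,0.4,0],[0.6,-0.2,0,0.8,0]]])

```text
clock: 5.25
position: [-0.0069, -1.079, 0.37]
ee_rot: [-0.615, -0.347, -0.342, 0.62]
contact_force: [0.4, -0.8, -0.5]
width: 0.034
```

Request:
play_rows(plan=[[[0.6,-0.1,0,0.4,0],[0.6,-0.2,0,0.8,0]]])

```text
clock: 5.45
position: [-0.0074, -1.0814, 0.3985]
ee_rot: [-0.623, -0.332, -0.327, 0.628]
contact_force: [0.1, 0.4, 0.2]
width: 0.0342
```

```bash
python3 -c "
from h import *
st()"
```

```text
t 5.45 p [-0.0074 -1.0814  0.3985] q [-1.657  0.852  0.221  0.046  1.47  -1.637] F [0.1 0.4 0.2] w 0.0342
[[-0.003  1.    -0.01 ]
 [-0.565 -0.01  -0.825]
 [-0.825  0.003  0.565]]
```

Request:
play_rows(plan=[[[0.53,-0.1,0,0.4,0],[0.53,-0.2,0,0.8,0]]])

```text
clock: 5.65
position: [-0.0077, -1.0817, 0.4291]
ee_rot: [-0.63, -0.318, -0.313, 0.636]
contact_force: [-0.1, 0.8, 0.7]
width: 0.04
```

Request:
play_rows(plan=[[[0.53,-0.1,0,0.4,0],[0.53,-0.2,0,0.8,0]]])

```text
clock: 5.85
position: [-0.0081, -1.0799, 0.4613]
ee_rot: [-0.638, -0.303, -0.298, 0.643]
contact_force: [0.2, -0.3, -0.1]
width: 0.04
```

```bash
cat >> h.py <<'E'
def to(*wps):
    s,R=st()
    for w in wps: print(w,'->',(R.T@(np.array(w)-s['position'])).round(4))
E
python3 -c "
from h import *
to((.15,-.9,.45),(.35,-.65,.45),(.5,-.4,.45),(.6,0,.45),(.6,.25,.4))
z=np.load('pics/top0.npz');P=pts('top',z['d'])
for (u,v) in [(160,125),(110,200)]:
    q=P[v-16:v+17,u-16:u+17].reshape(-1,3);q=q[(q[:,2]>.04)&(q[:,2]<.07)];print(q.min(0),q.max(0))
"
```

```text
t 5.85 p [-0.0081 -1.0799  0.4613] q [-1.661  0.803  0.221  0.054  1.426 -1.639] F [ 0.2 -0.3 -0.1] w 0.04
[[-0.004  1.    -0.009]
 [-0.639 -0.01  -0.769]
 [-0.769  0.003  0.639]]
(0.15, -0.9, 0.45) -> [-0.1069  0.1564 -0.147 ]
(0.35, -0.65, 0.45) -> [-0.2675  0.3539 -0.3412]
(0.5, -0.4, 0.45) -> [-0.4278  0.5015 -0.5348]
(0.6, 0, 0.45) -> [-0.6839  0.5977 -0.8434]
(0.6, 0.25, 0.4) -> [-0.8052  0.5952 -1.0676]
[0.6982838  0.25444659 0.04029063] [0.74899492 0.30388982 0.06736328]
[0.46779367 0.35615023 0.04007174] [0.55463627 0.44502248 0.05650786]
```

Request:
play_rows(plan=[[[0.53,-0.022,0.03,-0.029,0],[0.53,-0.045,0.059,-0.057,0],[0.53,-0.067,0.089,-0.086,0],[0.53,-0.09,0.118,-0.114,0],[0.53,-0.112,0.148,-0.143,0],[0.53,-0.134,0.177,-0.171,0],[0.53,-0.156,0.207,-0.2,0],[0.53,-0.178,0.236,-0.228,0],[0.53,-0.201,0.266,-0.256,0],[0.53,-0.223,0.295,-0.285,0],[0.53,-0.245,0.325,-0.313,0],[0.53,-0.267,0.354,-0.341,0]]])

```text
clock: 7.05
position: [0.3509, -0.6484, 0.4509]
ee_rot: [-0.638, -0.303, -0.297, 0.643]
contact_force: [1.0, -0.1, -0.6]
width: 0.0403
```

```bash
python3 -c "
from h import *
to((.55,-.2,.45))
"
```

```text
t 7.05 p [ 0.3509 -0.6484  0.4509] q [-0.996  0.184  1.304 -0.408  1.082 -0.898] F [ 1.  -0.1 -0.6] w 0.0403
[[-0.002  1.    -0.01 ]
 [-0.64  -0.01  -0.768]
 [-0.768  0.005  0.64 ]]
(0.55, -0.2, 0.45) -> [-0.2869  0.1948 -0.3471]
```

Request:
play_rows(plan=[[[0.53,-0.024,0.016,-0.029,0],[0.53,-0.048,0.032,-0.058,0],[0.53,-0.072,0.049,-0.087,0],[0.53,-0.096,0.065,-0.116,0],[0.53,-0.12,0.081,-0.145,0],[0.53,-0.143,0.097,-0.174,0],[0.53,-0.167,0.114,-0.202,0],[0.53,-0.191,0.13,-0.231,0],[0.53,-0.215,0.146,-0.26,0],[0.53,-0.239,0.162,-0.289,0],[0.53,-0.263,0.179,-0.318,0],[0.53,-0.287,0.195,-0.347,0]]])

```text
clock: 8.25
position: [0.5505, -0.1981, 0.4509]
ee_rot: [-0.638, -0.304, -0.296, 0.642]
contact_force: [-0.1, -0.0, 0.3]
width: 0.0401
```

```bash
python3 -c "
from h import *
to((.604,.24,.4))
"
```

```text
t 8.25 p [ 0.5505 -0.1981  0.4509] q [-0.062  0.196  1.287 -0.693  1.598 -0.092] F [-0.1 -0.   0.3] w 0.0401
[[-0.     1.    -0.011]
 [-0.64  -0.009 -0.768]
 [-0.768  0.007  0.64 ]]
(0.604, 0.24, 0.4) -> [-0.2413  0.0492 -0.3698]
```

Request:
play_rows(plan=[[[0.53,-0.02,0.004,-0.031,0],[0.53,-0.04,0.008,-0.062,0],[0.53,-0.06,0.012,-0.092,0],[0.53,-0.08,0.016,-0.123,0],[0.53,-0.1,0.02,-0.154,0],[0.53,-0.121,0.025,-0.185,0],[0.53,-0.141,0.029,-0.216,0],[0.53,-0.161,0.033,-0.247,0],[0.53,-0.181,0.037,-0.277,0],[0.53,-0.201,0.041,-0.308,0],[0.53,-0.221,0.045,-0.339,0],[0.53,-0.241,0.049,-0.37,0]]])

```text
clock: 9.45
position: [0.6038, 0.2415, 0.4001]
ee_rot: [-0.639, -0.304, -0.297, 0.642]
contact_force: [0.4, 0.2, 0.2]
width: 0.0402
```

```bash
python3 -c "
from h import *
im,d=shot('top','top1');cans('top',d)
shot('scene','scene1')
to((.604,.22,.2),(.604,.20,.015))
"
```

```text
top cap [335.5 128.7] 242 [ 0.6682 -0.1733  0.2097] [ 0.66905 -0.174  ]
top cap [208.8 153.3] 241 [0.6036 0.1291 0.2098] [0.6036  0.12935]
top cap [336.2 165.2] 240 [ 0.5789 -0.1736  0.2098] [ 0.5786  -0.17405]
t 9.55 p [0.6043 0.2446 0.3969] q [ 0.579  0.573  0.829 -0.653  2.063  0.362] F [ 0.   0.1 -0.8] w 0.04
[[ 0.001  1.    -0.005]
 [-0.639 -0.003 -0.769]
 [-0.769  0.004  0.639]]
(0.604, 0.22, 0.2) -> [ 0.1672 -0.0011 -0.1068]
(0.604, 0.2, 0.015) -> [ 0.3223 -0.0018 -0.2096]
```

View pics/scene1.png

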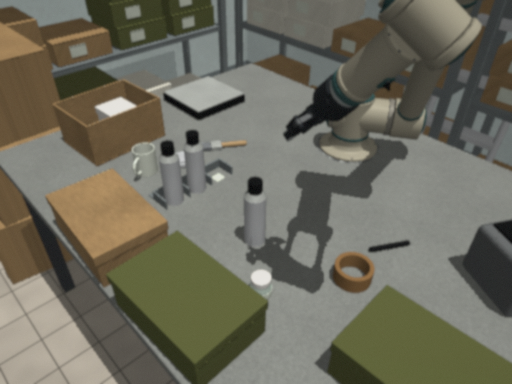

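View pics/top1.png

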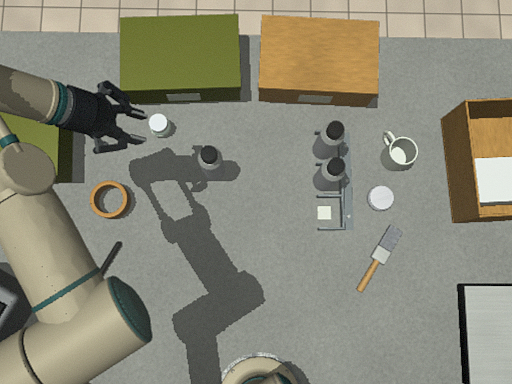

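```bash
python3 -c "
from h import *
z=np.load('pics/top0.npz');P=pts('top',z['d'])
q=P[100:190,0:72].reshape(-1,3);q=q[(q[:,2]>.02)];print(np.percentile(q,[1,50,99],axis=0))
q=P[15:105,118:245].reshape(-1,3);q=q[(q[:,2]>.02)];print(np.percentile(q,[1,50,99],axis=0))
z=np.load('pics/top1.npz');P=pts('top',z['d'])
for y in np.arange(.2,.7,.04):
    q=P.reshape(-1,3);q=q[(abs(q[:,1]-y)<.02)&(q[:,2]>.25)&(q[:,0]>.45)]
    if len(q): print(round(y,2),q.min(0),q.max(0))
"
```

```text
[[0.55906197 0.51718283 0.02416041]
 [0.65380298 0.58217366 0.11454627]
 [0.76001722 0.67322992 0.12148537]]
[[0.79191617 0.06161267 0.02734164]
 [0.88232891 0.21874841 0.11490786]
 [1.00148467 0.37312843 0.1216449 ]]
0.24 [0.57046677 0.23450857 0.39768055] [0.63873082 0.2599808  0.44781425]
0.28 [0.53807739 0.2600373  0.40888835] [0.67166573 0.29999515 0.53135342]
0.32 [0.45002967 0.3000026  0.45818455] [0.67027299 0.33996265 0.70375331]
0.36 [0.45004625 0.34000775 0.51277965] [0.64061344 0.37998553 0.71273548]
0.4 [0.56866494 0.38001573 0.55073396] [0.63584287 0.41697581 0.64969208]
0.44 [0.57053568 0.42006909 0.60279766] [0.57053568 0.42006909 0.60279766]
```

Request:
play_rows(plan=[[[0.53,0.035,0,-0.022,0],[0.53,0.07,0,-0.043,0],[0.53,0.1,0,-0.065,0],[0.53,0.135,0,-0.088,0],[0.53,0.167,-0.001,-0.107,0],[0.53,0.2,-0.001,-0.13,0],[0.53,0.235,-0.002,-0.153,0],[0.53,0.265,-0.002,-0.173,0],[0.53,0.295,-0.002,-0.192,0],[0.53,0.31,-0.002,-0.201,0],[0.53,0.31,-0.002,-0.201,0]]])

```text
clock: 10.65
position: [0.6026, 0.1999, 0.0283]
ee_rot: [-0.639, -0.301, -0.299, 0.642]
contact_force: [-0.2, 0.8, 0.1]
width: 0.0401
```

```bash
python3 -c "
from h import *
shot('scene','scene2')
s,R=st()
to((.604,.19,.009))
"
```

```text
t 10.7 p [0.6038 0.2005 0.0302] q [ 0.529  0.746  1.428 -0.595  1.399  0.771] F [0.1 0.6 0.8] w 0.0402
[[ 0.001  1.    -0.005]
 [-0.639 -0.004 -0.769]
 [-0.769  0.004  0.639]]
t 10.7 p [0.6038 0.2005 0.0302] q [ 0.529  0.746  1.428 -0.595  1.399  0.771] F [0.1 0.6 0.8] w 0.0402
[[ 0.001  1.    -0.005]
 [-0.639 -0.004 -0.769]
 [-0.769  0.004  0.639]]
(0.604, 0.19, 0.009) -> [ 0.023   0.0001 -0.0054]
```

View pics/scene2.png

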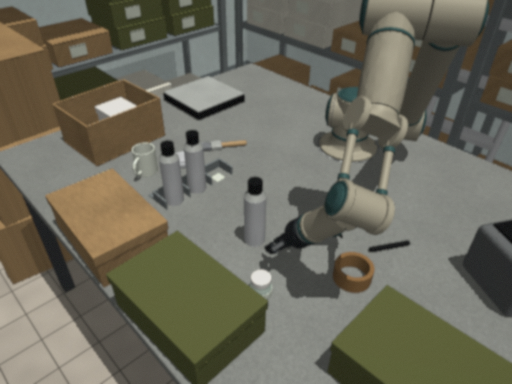

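Request:
play_rows(plan=[[[0.53,0.016,0,0,0],[0.53,0.0326,0,0.0061,0],[0.53,0.0326,0,0.0061,0],[0.53,0.0365,0,0.0105,0],[0.53,0.0409,0,0.0161,0],[0.53,0.0409,0,0.0161,0]]])

```text
clock: 11.3
position: [0.6042, 0.1616, 0.0103]
ee_rot: [-0.64, -0.303, -0.298, 0.641]
contact_force: [-1.0, 0.4, 0.2]
width: 0.04
```

```bash
python3 -c "
from h import *
im,d=shot('scene','scene3');cans('scene',d)
im2,d=shot('top','top3');cans('top',d)
cv2.imwrite('pics/c3.png',np.hstack([cv2.resize(im[150:280,200:350,::-1],None,fx=2.6,fy=2.6),cv2.resize(im2[100:230,120:270,::-1],None,fx=2.6,fy=2.6)]))
st()
"
```

```text
scene cap [15.6 18.6] 593 [ 0.5591 -1.6774  0.2148] [ 0.56605 -1.71985]
scene cap [23.  65.3] 448 [ 0.7517 -1.0384  0.2139] [ 0.749  -1.0374]
scene cap [191.6 135.3] 136 [ 0.5795 -0.1692  0.2069] [ 0.57805 -0.17   ]
scene cap [166.6 146.2] 145 [ 0.6702 -0.1687  0.2072] [ 0.66875 -0.17025]
scene cap [254.6 183.6] 196 [0.605  0.1336 0.2075] [0.60395 0.13275]
scene cap [304.7 223.2] 373 [0.6308 0.3307 0.2143] [0.62285 0.3316 ]
top cap [335.5 128.7] 241 [ 0.6686 -0.1735  0.2097] [ 0.66895 -0.17345]
top cap [140.3 154.9] 475 [0.5972 0.2958 0.2142] [0.60255 0.30435]
top cap [208.8 153.4] 238 [0.6038 0.129  0.21  ] [0.6037 0.1293]
top cap [336.2 165.3] 244 [ 0.5786 -0.1736  0.2098] [ 0.57915 -0.17435]
t 11.4 p [0.6041 0.1623 0.0096] q [ 0.483  0.744  1.5   -0.625  1.319  0.781] F [ 0.2  0.1 -0.2] w 0.0402
[[ 0.001  1.    -0.006]
 [-0.639 -0.004 -0.769]
 [-0.769  0.005  0.639]]
```

View pics/c3.png

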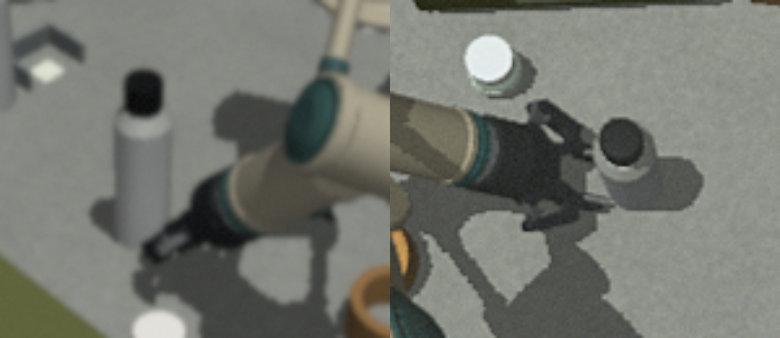

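Request:
play_rows(plan=[[[0.53,0.0026,0,0.0031,0],[0.53,0.0051,0,0.0062,0],[0.53,0.0077,0,0.0092,0],[0.53,0.0102,0,0.0123,0],[0.53,0.0128,0,0.0154,0],[0.53,0.0128,0,0.0154,0]]])

```text
clock: 12.0
position: [0.6039, 0.1414, 0.0097]
ee_rot: [-0.64, -0.302, -0.298, 0.641]
contact_force: [1.0, 0.3, -0.2]
width: 0.0406
```

```bash
python3 -c "
from h import *
im2,d=shot('top','top4');cans('top',d)
st()
"
```

```text
top cap [335.4 128.7] 243 [ 0.6681 -0.1734  0.21  ] [ 0.66865 -0.17375]
top cap [149.2 154.9] 457 [0.597  0.2748 0.2133] [0.6034 0.2854]
top cap [215.7 153.2] 238 [0.6044 0.1125 0.2099] [0.60495 0.11185]
top cap [336.2 165.2] 241 [ 0.579  -0.1739  0.2097] [ 0.5789  -0.17455]
t 12.05 p [0.604  0.1415 0.0097] q [ 0.458  0.733  1.53  -0.639  1.294  0.776] F [ 0.6 -0.2 -0.2] w 0.0403
[[ 0.001  1.    -0.006]
 [-0.639 -0.004 -0.769]
 [-0.769  0.005  0.639]]
```

Request:
play_rows(plan=[[[0.53,0.0028,-0.0024,0.0034,0],[0.53,0.0056,-0.0047,0.0068,0],[0.53,0.0084,-0.0071,0.0101,0],[0.53,0.0112,-0.0095,0.0135,0],[0.53,0.014,-0.0119,0.0169,0],[0.53,0.0169,-0.0142,0.0203,0],[0.53,0.0197,-0.0166,0.0237,0],[0.53,0.0225,-0.019,0.027,0],[0.53,0.0253,-0.0213,0.0304,0],[0.53,0.0281,-0.0237,0.0338,0],[0.53,0.0281,-0.0237,0.0338,0]]])

```text
clock: 13.15
position: [0.5793, 0.0968, 0.0097]
ee_rot: [-0.639, -0.302, -0.298, 0.641]
contact_force: [0.3, 0.1, 0.3]
width: 0.0401
```

```bash
python3 -c "
from h import *
im2,d=shot('top','top5');cans('top',d)
im,d=shot('scene','scene5');cans('scene',d)
cv2.imwrite('pics/c5.png',np.hstack([cv2.resize(im[150:280,200:350,::-1],None,fx=2.6,fy=2.6),cv2.resize(im2[100:230,120:270,::-1],None,fx=2.6,fy=2.6)]))
st()
"
```

```text
top cap [335.4 128.8] 244 [ 0.6683 -0.1735  0.2099] [ 0.66965 -0.17425]
top cap [167.7 164.8] 441 [0.5732 0.2302 0.214 ] [0.5794  0.23705]
top cap [234.3 163.5] 237 [0.5799 0.068  0.2099] [0.5799  0.06865]
top cap [336.1 165.3] 244 [ 0.5788 -0.1737  0.2098] [ 0.5791  -0.17405]
scene cap [15.5 18.6] 593 [ 0.5594 -1.6762  0.2146] [ 0.56685 -1.7245 ]
scene cap [22.9 65.3] 447 [ 0.7524 -1.0388  0.2139] [ 0.7499  -1.03755]
scene cap [191.7 135.3] 135 [ 0.5798 -0.1694  0.2074] [ 0.57675 -0.171  ]
scene cap [166.5 146.2] 143 [ 0.6697 -0.1685  0.2072] [ 0.6682 -0.1697]
scene cap [245.6 170. ] 175 [0.5814 0.0732 0.2075] [0.57935 0.07085]
scene cap [292.3 205.9] 329 [0.6068 0.2691 0.2142] [0.60015 0.26915]
t 13.25 p [0.5795 0.0971 0.0097] q [ 0.414  0.688  1.642 -0.673  1.222  0.792] F [-0.7  0.7 -0. ] w 0.0403
[[-0.     1.    -0.006]
 [-0.64  -0.005 -0.768]
 [-0.768  0.004  0.64 ]]
```

View pics/c5.png

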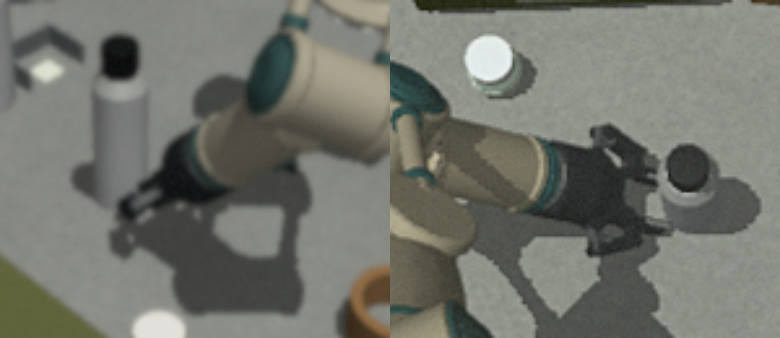

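Request:
play_rows(plan=[[[0.53,0.003,-0.0025,0.0036,0],[0.53,0.007,-0.0058,0.0084,0],[0.53,0.011,-0.0091,0.0132,0],[0.53,0.015,-0.0125,0.018,0],[0.53,0.019,-0.0158,0.0228,0],[0.53,0.023,-0.0191,0.0276,0],[0.53,0.027,-0.0224,0.0324,0],[0.53,0.031,-0.0258,0.0372,0],[0.53,0.035,-0.0291,0.042,0],[0.53,0.039,-0.0324,0.0468,0],[0.53,0.043,-0.0358,0.0516,0],[0.53,0.045,-0.0375,0.054,0]]])

```text
clock: 14.45
position: [0.5411, 0.0262, 0.0096]
ee_rot: [-0.639, -0.302, -0.298, 0.642]
contact_force: [0.2, 0.4, 0.6]
width: 0.0401
```

```bash
python3 -c "
from h import *
im2,d=shot('top','top6');cans('top',d)
st()
"
```

```text
top cap [335.4 128.7] 241 [ 0.6683 -0.1733  0.2096] [ 0.66925 -0.17405]
top cap [336.1 165.3] 242 [ 0.579  -0.1739  0.2097] [ 0.5789  -0.17435]
top cap [197.2 180.9] 419 [0.5362 0.1601 0.214 ] [0.5414  0.16995]
top cap [263.8 179.6] 238 [ 0.5418 -0.002   0.2102] [ 0.5424  -0.00235]
t 14.5 p [0.5408 0.026  0.0097] q [ 0.331  0.623  1.808 -0.742  1.109  0.816] F [0.1 0.9 0. ] w 0.0406
[[-0.002  1.    -0.006]
 [-0.641 -0.006 -0.768]
 [-0.768  0.003  0.641]]
```

Request:
play_rows(plan=[[[0.53,0.0031,-0.0025,0.0037,0],[0.53,0.0087,-0.0071,0.0105,0],[0.53,0.015,-0.0122,0.018,0],[0.53,0.0212,-0.0173,0.0254,0],[0.53,0.0274,-0.0224,0.0329,0],[0.53,0.0336,-0.0275,0.0404,0],[0.53,0.0399,-0.0326,0.0479,0],[0.53,0.0461,-0.0377,0.0554,0],[0.53,0.0523,-0.0428,0.0628,0],[0.53,0.0573,-0.0468,0.0688,0],[0.53,0.0611,-0.0499,0.0733,0],[0.53,0.0623,-0.0509,0.0748,0]]])

```text
clock: 15.7
position: [0.4888, -0.0718, 0.0097]
ee_rot: [-0.639, -0.301, -0.298, 0.642]
contact_force: [0.0, 0.4, -1.0]
width: 0.0401
```

```bash
python3 -c "
from h import *
im2,d=shot('top','top7');cans('top',d)
im,d=shot('scene','scene7');cans('scene',d)
cv2.imwrite('pics/c7.png',np.hstack([cv2.resize(im[110:240,150:300,::-1],None,fx=2.6,fy=2.6),cv2.resize(im2[110:240,220:370,::-1],None,fx=2.6,fy=2.6)]))
st()
"
```

```text
top cap [335.3 128.7] 243 [ 0.6684 -0.1732  0.21  ] [ 0.66915 -0.1735 ]
top cap [336.2 165.3] 242 [ 0.5788 -0.1736  0.21  ] [ 0.57855 -0.17375]
top cap [238.8 203.1] 397 [0.4855 0.0627 0.2144] [0.4899 0.0704]
top cap [305.3 202. ] 237 [ 0.49   -0.0997  0.2095] [ 0.4897  -0.10095]
scene cap [15.7 18.7] 600 [ 0.5593 -1.6755  0.2147] [ 0.5676  -1.72515]
scene cap [23.3 65.2] 443 [ 0.7514 -1.0386  0.2139] [ 0.75   -1.0372]
scene cap [230.3 134.3] 129 [ 0.4906 -0.0952  0.2074] [ 0.48915 -0.0958 ]
scene cap [191.7 135.4] 138 [ 0.5801 -0.1697  0.2069] [ 0.57905 -0.1712 ]
scene cap [166.5 146.3] 145 [ 0.6697 -0.1686  0.2072] [ 0.6688 -0.1709]
scene cap [270.9 163. ] 260 [0.5165 0.1061 0.2137] [0.5096  0.10065]
t 15.8 p [ 0.489  -0.0715  0.0097] q [ 0.185  0.55   2.007 -0.877  0.96   0.85 ] F [ 0.8 -0.4 -0.7] w 0.0401
[[-0.002  1.    -0.006]
 [-0.641 -0.006 -0.767]
 [-0.767  0.002  0.641]]
```

View pics/c7.png

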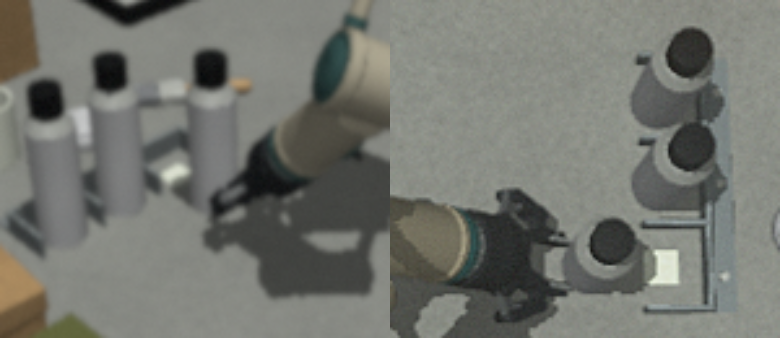

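Request:
play_rows(plan=[[[0.53,0.0019,0,0.0023,0],[0.53,0.0051,0,0.0061,0],[0.53,0.0083,0,0.01,0],[0.53,0.0115,0,0.0138,0],[0.53,0.0147,0,0.0176,0],[0.53,0.0179,0,0.0215,0],[0.53,0.0212,0,0.0253,0],[0.53,0.025,0,0.0299,0],[0.53,0.0288,0,0.0345,0],[0.53,0.0327,0,0.0391,0],[0.53,0.0359,0,0.043,0],[0.53,0.0385,0,0.046,0]]])

```text
clock: 17.0
position: [0.4885, -0.132, 0.0096]
ee_rot: [-0.639, -0.301, -0.298, 0.642]
contact_force: [-0.1, 1.1, -0.0]
width: 0.0404
```

```bash
python3 -c "
from h import *
im2,d=shot('top','top8');cans('top',d)
im,d=shot('scene','scene8');cans('scene',d)
cv2.imwrite('pics/c8.png',np.hstack([cv2.resize(im[110:240,150:300,::-1],None,fx=2.6,fy=2.6),cv2.resize(im2[110:240,220:370,::-1],None,fx=2.6,fy=2.6)]))
st()
"
```

```text
top cap [335.4 128.7] 244 [ 0.6684 -0.1735  0.2095] [ 0.6687 -0.1739]
top cap [336.1 165.3] 244 [ 0.5788 -0.1737  0.2096] [ 0.57865 -0.1749 ]
top cap [264.7 203.4] 362 [0.4841 0.0018 0.214 ] [0.48885 0.01215]
top cap [330.8 202.5] 241 [ 0.4892 -0.1595  0.2096] [ 0.48985 -0.1595 ]
scene cap [15.6 18.6] 594 [ 0.5592 -1.6764  0.2147] [ 0.56635 -1.72245]
scene cap [23.1 65.3] 446 [ 0.7522 -1.0383  0.214 ] [ 0.7504  -1.03665]
scene cap [217.9 127. ] 125 [ 0.491  -0.1549  0.2072] [ 0.48815 -0.15785]
scene cap [191.7 135.4] 136 [ 0.5799 -0.1691  0.207 ] [ 0.57835 -0.1704 ]
scene cap [166.6 146.1] 142 [ 0.67   -0.1681  0.2075] [ 0.66935 -0.1701 ]
scene cap [256.2 154.1] 241 [0.5159 0.0478 0.2136] [0.5091 0.0431]
t 17.1 p [ 0.4884 -0.1322  0.0098] q [ 0.065  0.537  2.043 -0.962  0.895  0.825] F [ 0.7 -0.1 -0.1] w 0.0404
[[-0.003  1.    -0.007]
 [-0.642 -0.007 -0.767]
 [-0.767  0.002  0.642]]
```

View pics/c8.png

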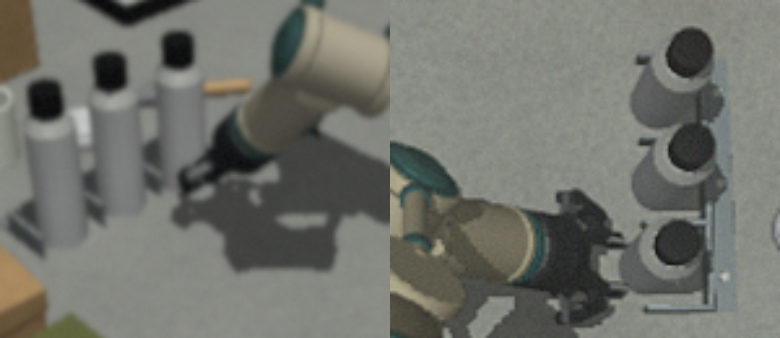

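Request:
play_rows(plan=[[[0.53,0.0019,0,0.0023,0],[0.53,0.0045,0,0.0054,0],[0.53,0.0071,0,0.0084,0],[0.53,0.009,0,0.0107,0],[0.53,0.0102,0,0.0123,0],[0.53,0.0102,0,0.0123,0]]])

```text
clock: 17.7
position: [0.4882, -0.1485, 0.0099]
ee_rot: [-0.639, -0.301, -0.298, 0.643]
contact_force: [0.6, 0.6, -1.1]
width: 0.0401
```

```bash
python3 -c "
from h import *
im2,d=shot('top','top9');cans('top',d)
im,d=shot('scene','scene9');cans('scene',d)
st()
"
```

```text
top cap [335.4 128.8] 245 [ 0.6681 -0.1734  0.2096] [ 0.66935 -0.17395]
top cap [336.2 165.2] 241 [ 0.5785 -0.1735  0.2098] [ 0.57885 -0.17445]
top cap [271.6 203.5] 351 [ 0.4849 -0.0145  0.2141] [ 0.4893 -0.0052]
top cap [337.9 202.7] 245 [ 0.4889 -0.1761  0.2098] [ 0.49    -0.17615]
scene cap [15.5 18.6] 593 [ 0.5592 -1.6763  0.2145] [ 0.5679 -1.725 ]
scene cap [23.1 65.3] 441 [ 0.7523 -1.0385  0.2139] [ 0.7503 -1.0404]
scene cap [214.5 125. ] 119 [ 0.4906 -0.1718  0.2072] [ 0.49035 -0.17425]
scene cap [191.7 135.3] 136 [ 0.5796 -0.1693  0.2072] [ 0.5794 -0.1724]
scene cap [166.6 146.2] 144 [ 0.6697 -0.1684  0.2072] [ 0.6687  -0.17005]
scene cap [252.4 151.8] 242 [0.5155 0.0326 0.214 ] [0.50625 0.0272 ]
t 17.8 p [ 0.4882 -0.1484  0.0099] q [ 0.033  0.534  2.05  -0.984  0.879  0.817] F [-0.6 -0.1 -0.1] w 0.04
[[-0.003  1.    -0.007]
 [-0.642 -0.007 -0.767]
 [-0.767  0.002  0.642]]
```

Request:
play_rows(plan=[[[0.53,-0.0032,0,-0.0038,0],[0.53,-0.01,0,-0.0115,0],[0.53,-0.02,0,-0.023,0],[0.53,-0.032,0,-0.0384,0],[0.53,-0.048,0,-0.0575,0],[0.53,-0.064,0,-0.0767,0],[0.53,-0.095,0,-0.051,0],[0.53,-0.126,0,-0.026,0],[0.53,-0.156,0,0,0],[0.53,-0.156,0,0,0]]])

```text
clock: 18.8
position: [0.4915, -0.0471, 0.1343]
ee_rot: [-0.641, -0.304, -0.295, 0.641]
contact_force: [0.0, 0.6, 0.5]
width: 0.0404
```

```bash
python3 -c "
from h import *
im2,d=shot('top','top10');cans('top',d)
im,d=shot('scene','scene10');cans('scene',d)
cv2.imwrite('pics/c10.png',np.hstack([cv2.resize(im[90:220,130:280,::-1],None,fx=2.6,fy=2.6),cv2.resize(im2[110:240,220:370,::-1],None,fx=2.6,fy=2.6)]))
st()
"
```

```text
top cap [335.4 128.8] 242 [ 0.6683 -0.1735  0.2098] [ 0.66925 -0.1738 ]
top cap [336.1 165.3] 244 [ 0.5788 -0.1738  0.2099] [ 0.5791  -0.17475]
top cap [261.4 200.7] 540 [0.4907 0.0073 0.2141] [0.4925  0.00755]
top cap [338.  202.7] 242 [ 0.4893 -0.1762  0.2098] [ 0.49005 -0.1761 ]
scene cap [15.6 18.6] 594 [ 0.5595 -1.6759  0.2148] [ 0.56735 -1.71785]
scene cap [23.3 65.3] 447 [ 0.7504 -1.0382  0.2141] [ 0.7491 -1.0395]
scene cap [214.4 125. ] 117 [ 0.4907 -0.1712  0.2072] [ 0.48985 -0.1735 ]
scene cap [191.7 135.1] 130 [ 0.5801 -0.1696  0.2073] [ 0.5793  -0.17175]
scene cap [166.6 146.1] 141 [ 0.6694 -0.1682  0.2071] [ 0.66865 -0.17135]
scene cap [248.7 153. ] 198 [0.5297 0.0319 0.2141] [0.524   0.03785]
t 18.9 p [ 0.4889 -0.0473  0.1302] q [ 0.231  0.375  1.879 -0.736  1.192  0.629] F [-0.  -1.  -0.3] w 0.0406
[[-0.001  1.    -0.008]
 [-0.641 -0.007 -0.768]
 [-0.768  0.004  0.641]]
```

View pics/c10.png

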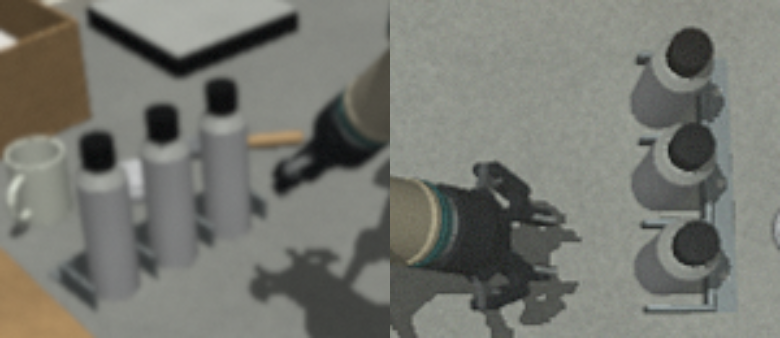

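View pics/top10.png

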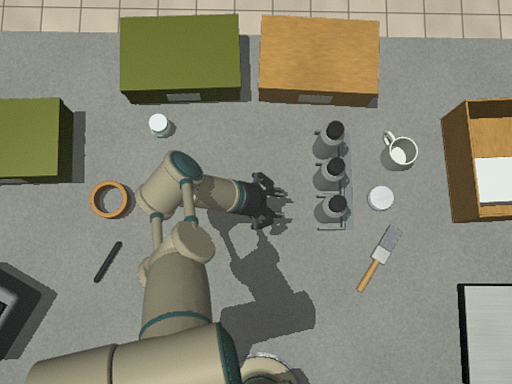

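The can stands upright in the lane, with its cap at (338,203) in the top view, in line with the other two. The hand is clear of everything and the bystanders look unmoved, so I'm handing in.

```bash
python3 -c "
from rig import manip
print(manip.sign_off())"
```

```text
the job is handed in; nothing more can be done
None
```

The spray can now stands upright in the empty lane, over the place mark and in line with the two stock cans, and the job is handed in.

**How I did it:** The moves have no tilt command. I reached past the arm's limit on the empty right side until the hand leaned back about 40°. With the fingertips 40 mm apart and low, I pushed the can about 2 cm straight, diagonally to the lane's line, then straight in. I then backed the hand off and raised it; the clock was at about 19 s.

**Last checks:**

| Check | Result |
|---|---|
| Can centre (top view) | (0.489, -0.176) m |
| Place mark centre (top view) | (0.491, -0.176) m, so the can is about 2 mm off |
| Place mark from the scene camera | (0.488, -0.173) m, measured from very few pixels |
| Scene camera on the can | (0.491, -0.171) m, about 3 mm off its mark reading |
| Stock cans | within 1 mm of their starting readings |
| Wrist force reading | never above about 2 N, at noise level |
| Other objects | unmoved to the eye in the last picture; not measured again |

The two cameras disagree with each other by 2 to 5 mm, well inside the 14 to 16 mm tolerance. I judged uprightness from the pictures and the steady cap height of 0.21 m, not from a direct tilt measurement.

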